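# Load the whetstone into the sharpening holder

## Robot

A 6-joint arm with a two-finger parallel gripper is mounted at the origin on a cart in front of the work surface, level with it; the furniture and walls round the work are solid. World frame = base frame: x ahead of the robot, y to its left, z up, the work surface at z = 0. Lengths are in m, angles in degrees, forces in N, time in s.
With the tool pointing down it reaches from about 0.4 to 0.825 m from the base axis. Payload 7 kg.
Tool frame: the origin (TCP) lies on the centre line of the jaws, within the pads' length; the fingertips stand 17 mm ahead of it and the grasp point (between the pads) lies 2 mm behind it; y points along the fingers, z is the direction in which the jaws open and shut, and the axes are right-handed (so a half turn about y gives the same grasp; the last joint's range is limited). The gripper opens to 88 mm and grips with 3 to 60 N. Pads are 19 mm wide; open, the fingers measure 130 mm over their backs; the gripper's body (78 mm by 193 mm) begins 47 mm behind the grasp point.
Start: joints at [91.45, 20.546, 0.682, 0, -70.136, -16.507], TCP at [0.175, 0.652, 0.244] pointing down, gripper open.
Joint ranges: [-176.03, 176.03], [-82.01, 121.73], [-58.28, 71.71], [-173.87, 95.51], [-174.79, -0.11], [-173.66, 173.66]. Speed limits (degrees/s): [136.94, 136.94, 172.46, 180, 180, 180].

## Interface

Orientations are given as [roll, pitch, yaw] about the fixed x, y, z axes, in that order (R = Rz(yaw) Ry(pitch) Rx(roll)).
In Python, from plant import r, capture, camera_info gives the robot as it stands. The module is installed in compiled form; this text tells all that it offers.
- The arm moves only by the tool apply_moves, never from a script. Its argument "deltas" is a list of rows, each an object of numbers: "tx", "ty", "tz": the shift along the tool's x, y, z in m; "turn": the turn about the tool's y in rad; "gripper": the finger opening in m, from 0 to 0.0876. A call has 1 to 5 rows; each row is the pose to reach, as a shift and turn from the pose commanded when the call began, along the tool's axes at that moment; what a row does not reach only later rows make up. A row lasts 1/10 s, in which the tool goes at most 50 mm and 8.59 degrees, less where a joint would pass 70% of its speed; a pose out of reach is approached as far as the arm can. A call with a gripper value outside its range is refused whole. The fingers move at their own pace and stop on an object; "newtons" is the grip in N (left out, the last holds). Time passes only in rows, so rows that repeat a pose let the fingers close. It gives the time, the measured TCP pose, the force and the opening at its end, in the units of the state.
- r.get_state(): the state, without advancing time (a new reading comes with each control period).
- capture(name): name is "scene" or "side" or "wrist"; returns (picture, depth): 400x640x3 uint8, red, green, blue; 400x640 float32, m along the optical axis (not along the pixel's ray), 0 where there is no reading.
- camera_info(name): a dict with "K" (3x3 intrinsics, pixels), "eye" and "orientation" of the camera in the world; the wrist camera has in their place "tool_from_camera" (4x4, takes a point from camera to tool coordinates, whose origin is the TCP and whose axes are the tool frame's). Camera axes: x right, y up, looking along -z (the intrinsics and any distortion apply to the point x, -y, -z); pixel columns grow to the right and rows downward; lengths in m; the calibration is good to about 2 mm. A picture is of the moment at which its call begins: read the wrist's pose just before it. camera_info takes no time and is no camera call.
- r.close_job(): hands the job in, once; it reports no verdict.
The state is a dict: "time_s": time; "joints": joint angles; "qd": joint speeds; "joint_torque": joint torques, N m; "tcp_pos": TCP position; "eef_rot": TCP orientation; "contact_force": force on the tool from outside, world axes, zero at the start; "moment": the same for the moment, N m; "gripper_width": finger opening in m.
Only numpy, scipy, OpenCV 4.12 (cv2) and the standard library are available. Lean on these libraries where they do the work, as an engineer would, in place of code of your own. Each camera call takes 0.05 s, during which the arm holds its last target.

## Task

Push the grey whetstone in its wooden tray up the ramp of the sharpening holder and over the steel lip, so that it drops flat into the bay; then keep pushing until it bears firmly, but gently, on the rubber end stop, hold it pressed there for a moment and leave it lying against the stop. Slide it along all the way, do not lift it or force it, and leave the other things on the bench where they are.

Things in the scene. Friction and masses are not known exactly. Their poses are not given: they have to be found in the camera images.
- stone_center (a point): Centre (15 mm above the underside) of the whetstone: wooden tray 60 x 150 mm, 14 mm high, with a grey stone 46 x 136 mm on it, from 14 to 30 mm; its ends stand 7 mm back from the tray's. x across, y along its length, z up. It starts on the bench before the ramp, in line with it within 0.1 rad and 12 mm, its -y end towards the ramp: push its +y end.
- whetstone: The same whetstone and tray, 0.36 to 0.59 kg; origin at the centre of its underside, axes as for its centre. Down in the bay its tray reaches from 6 to 20 mm above the bench, and the lip to 11 mm: to push it there fingertips must pass above the lip and below the tray's top.
- holder: Fixed wooden sharpening holder; origin on the bench (z = 0) under the bay-side face of the steel lip, mid-width. x is the loading direction, z up. The ramp rises from z = 0 at x = -88 mm to 11 mm at x = -8 mm; the lip, 11 mm high, ends at x = 0, where the bay floor begins, z = 6 mm. The channel between the 22 mm high cheeks is 64 mm wide from x = -50 mm on.
- mouth (a point): Middle of the flared mouth of the holder's channel, on the bench at holder x = -105 mm, axes as the holder's. The cheeks narrow from about 97 mm apart here to 64 mm at holder x = -50 mm. The stone is in the bay when it lies flat on the floor with all its length past the lip (its centre at holder x over 75 mm).
- end_stop: Wooden block across the far end of the bay, 26 x 88 x 36 mm, fixed; origin on the bench under its middle (holder x = 235 mm). It carries a screw with a rubber pad, 34 mm wide, 17 mm up. The screw's setting is not reported: the pad faces the stone at holder x = 173 to 213 mm; find it by feel. It gives 1 mm per 10 N. Push with 12 to 15 N in all (sliding takes 1 to 3 of it) for half a second; over 20 N on the pad is too much.
- sanding_block: cork sanding block, 56 x 100 x 28 mm; a bystander, origin under its middle
- bowl: pale wooden bowl, 99 mm across, 68 mm high; a bystander, origin under its middle
- egg_cup: turned red-brown egg cup, 48 mm across, 57 mm high; a bystander, origin under its middle
- masking_tape: roll of cream tape lying flat, 87 mm across, 24 mm high; a bystander, origin under its middle
Not all that is in view belongs to the job. Several things look just like the whetstone: the one meant starts nearest to the robot's base.

How it is judged (in metres and radians):
On the way, in this order (a step that is already met when the one before it is completed fails the run):
1. the whole stone is past the lip and lies flat on the bay floor (x of stone_center in the frame of holder between 0.0755 and 0.143 m and z of stone_center in the frame of holder below 0.0228 m and angle between stone_center's own z axis and vertical below 0.03 rad), for 0.1 s.
2. the stone is pressed on the rubber pad of the end stop with at least 8 N for 0.3 s (contact force between whetstone and end_stop above 8 N), for 0.3 s.
At the end, for the whole second after the job is handed in: The whetstone rests in the bay: its centre 75.5 to 143 mm past the lip, flat on the floor (within 0.03 rad and 1.8 mm), at rest and still touching the rubber pad (at least 0.3 N; the friction of the released stone keeps 1 to 3 N) (all of step 1 and linear speed of whetstone below 0.01 m/s and contact force between whetstone and end_stop above 0.3 N).
It fails at once if the stone pressed on the end stop with more than 20 N (contact force between whetstone and end_stop above 20 N).
It fails at once if the fingers push or squeeze the stone with more than 25 N (contact force between the fingers and whetstone above 25 N).
It fails at once if the stone lifted (its centre over 55 mm above the bench) or tipped by more than 0.4 rad (height (world z) of stone_center above 0.055 m or angle between stone_center's own z axis and vertical above 0.4 rad).
It fails at once if a bystander moved by more than 20 mm (distance of any of sanding_block, bowl, egg_cup, masking_tape from where it was at the start of the episode above 0.02 m).
It also fails if it takes over 61 s, if anything falls off the work surface, if the arm or the gripper's body presses on something with over 40 N, if the wrist force passes 120 N, or if a joint passes its speed limit or range.

## Working session

There is one attempt and no reset: what is moved stays moved. The work goes in short steps, Python scripts to look and compute and a tool call to move; the robot and the scene stay as the last step left them, time stands still between calls to the robot, and variables do not carry over. Pictures are saved under pics/ and viewed, and the job is handed in when it is done.

Besides the shell and the picture viewer there is one more tool, called by a JSON object that holds its "method" and its "body". apply_moves: Moves the arm, as the interface text tells. Its arguments: {"type":"object","properties":{"deltas":{"type":"array","items":{"type":"object","properties":{"tx":{"type":"number"},"ty":{"type":"number"},"tz":{"type":"number"},"turn":{"type":"number"},"gripper":{"type":"number"}}}},"newtons":{"type":"number"}},"required":["deltas"]}

```bash
ls; mkdir -p pics
python3 - <<'E'
from plant import r,capture,camera_info
import cv2
print(r.get_state())
for n in ["scene","side","wrist"]:
    print(n,camera_info(n))
    p,d=capture(n); cv2.imwrite(f"pics/{n}0.png",p[:,:,::-1])
    import numpy as np; np.save(f"{n}0_d.npy",d); np.save(f"{n}0_p.npy",p)
E
```

```text
pics
{'time_s': 0.0, 'joints': array([ 9.14494958e+01,  2.05921651e+01,  6.34240056e-01, -2.15807631e-02,
       -7.01356850e+01, -1.65058195e+01]), 'qd': array([ 0.05124417, -0.0172222 , -0.0627439 , -0.08549862,  0.03896722,
       -0.06073052]), 'joint_torque': array([-1.32245674e-03, -5.82712162e+01,  2.93047374e+01,  6.99739158e+00,
        7.02534409e-03, -1.61906514e-04]), 'tcp_pos': array([0.17525111, 0.65137577, 0.24261337]), 'eef_rot': array([-8.99044831e+01,  7.14738852e-03,  1.64936333e+02]), 'contact_force': array([0.77575879, 0.19663609, 0.78791212]), 'moment': array([-0.01598066, -0.00700612, -0.00089319]), 'gripper_width': 0.08762048567882863}
scene {'K': array([[385.09276685,   0.        , 317.91888174],
       [  0.        , 385.09276685, 196.48946954],
       [  0.        ,   0.        ,   1.        ]]), 'eye': array([0.27289014, 0.70862386, 0.85911077]), 'orientation': array([  42.62701706,    0.80345024, -156.11560696])}
side {'K': array([[461.49206148,   0.        , 323.87429759],
       [  0.        , 461.49206148, 193.9892951 ],
       [  0.        ,   0.        ,   1.        ]]), 'eye': array([-0.1289776 , -1.12638943,  0.73756996]), 'orientation': array([ 63.38002323,   0.8107705 , -30.87483999])}
wrist {'K': array([[282.07246627,   0.        , 315.81897294],
       [  0.        , 282.07246627, 198.02887337],
       [  0.        ,   0.        ,   1.        ]]), 'tool_from_camera': array([[ 1.49909049e-03, -9.56315185e-01, -2.92333748e-01,
        -7.74839654e-02],
       [ 3.60054695e-04,  2.92334574e-01, -9.56316039e-01,
        -1.41228026e-01],
       [ 9.99998812e-01,  1.32834815e-03,  7.82561753e-04,
         6.64244320e-05],
       [ 0.00000000e+00,  0.00000000e+00,  0.00000000e+00,
         1.00000000e+00]])}
```

View pics/scene0.png

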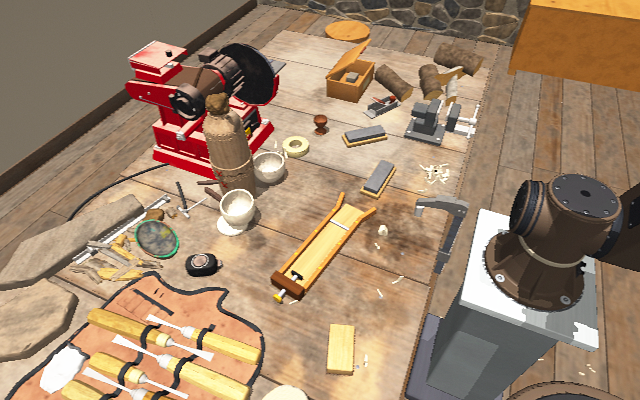

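View pics/side0.png

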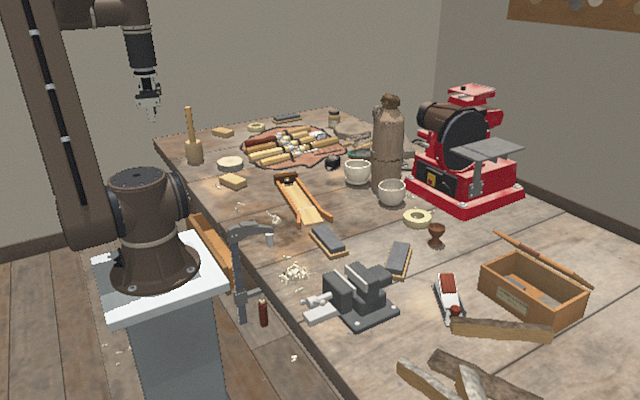

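View pics/wrist0.png

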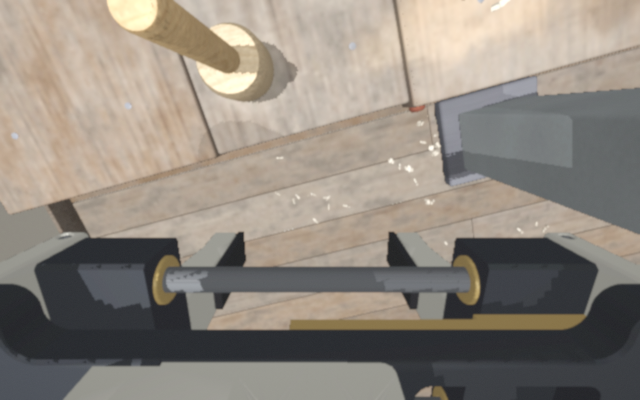

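Stones that could be taken for the one meant, in the scene view: (378,177), in line with the ramp, and (365,135). The side view shows the same two at (328,240) and (398,258), plus a third far away at (287,118). By the description I choose (378,177). Next I check it in a close crop and measure.

```bash
cat > h.py <<'E'
import numpy as np,cv2
from scipy.spatial.transform import Rotation as R
from plant import r,capture,camera_info
def cam(n,st=None):
    c=camera_info(n);K=c["K"]
    if n=="wrist":
        st=st or r.get_state();T=c["tool_from_camera"]
        Rt=R.from_euler("xyz",st["eef_rot"],degrees=True).as_matrix()
        return K,Rt@T[:3,:3],Rt@T[:3,3]+st["tcp_pos"]
    return K,R.from_euler("xyz",c["orientation"],degrees=True).as_matrix(),c["eye"]
def ray(C,uv,z):
    K,Rm,e=C;uv=np.atleast_2d(uv).astype(float)
    d=np.c_[(uv[:,0]-K[0,2])/K[0,0],-(uv[:,1]-K[1,2])/K[1,1],-np.ones(len(uv))]@Rm.T
    return e+d*((z-e[2])/d[:,2])[:,None]
def cloud(C,dep):
    K,Rm,e=C;v,u=np.mgrid[:dep.shape[0],:dep.shape[1]]
    P=np.stack([(u-K[0,2])/K[0,0]*dep,-(v-K[1,2])/K[1,1]*dep,-dep],-1)
    return P@Rm.T+e
def proj(C,X):
    K,Rm,e=C;p=(np.atleast_2d(X)-e)@Rm
    return np.c_[K[0,0]*p[:,0]/-p[:,2]+K[0,2],-K[1,1]*p[:,1]/-p[:,2]+K[1,2]]
E
python3 - <<'E'
from h import *
for n,(a,b,c,d) in {"scene":(250,310,120,310),"side":(260,420,160,290)}.items():
    p=np.load(n+"0_p.npy")
    if n=="scene": a,b,c,d=260,420,110,310
    cr=p[c:d,a:b]; cv2.imwrite(f"pics/{n}_crop.png",cv2.resize(cr,None,fx=3 if n=="scene" else 4,fy=3 if n=="scene" else 4,interpolation=cv2.INTER_CUBIC)[:,:,::-1])
    P=cloud(cam(n),np.load(n+"0_d.npy"))
    for uv in ([(378,177),(365,135),(350,200),(345,220),(290,285)] if n=="scene" else [(328,240),(398,258),(287,118),(289,180)]): print(n,uv,P[uv[1],uv[0]].round(3), ray(cam(n),uv,0.03).round(3))
E
```

```text
scene (378, 177) [ 0.456 -0.128  0.032] [[ 0.456 -0.131  0.03 ]]
scene (365, 135) [ 0.56  -0.31   0.029] [[ 0.56  -0.309  0.03 ]]
scene (350, 200) [ 0.51  -0.036 -0.002] [[ 0.501 -0.008  0.03 ]]
scene (345, 220) [0.493 0.051 0.01 ] [[0.488 0.067 0.03 ]]
scene (290, 285) [0.535 0.311 0.036] [[0.537 0.308 0.03 ]]
side (328, 240) [ 0.445 -0.169  0.032] [[ 0.447 -0.167  0.03 ]]
side (398, 258) [ 0.558 -0.344  0.03 ] [[ 0.558 -0.343  0.03 ]]
side (287, 118) [0.883 0.957 0.023] [[0.873 0.937 0.03 ]]
side (289, 180) [0.54  0.261 0.028] [[0.538 0.257 0.03 ]]
```

View pics/scene_crop.png

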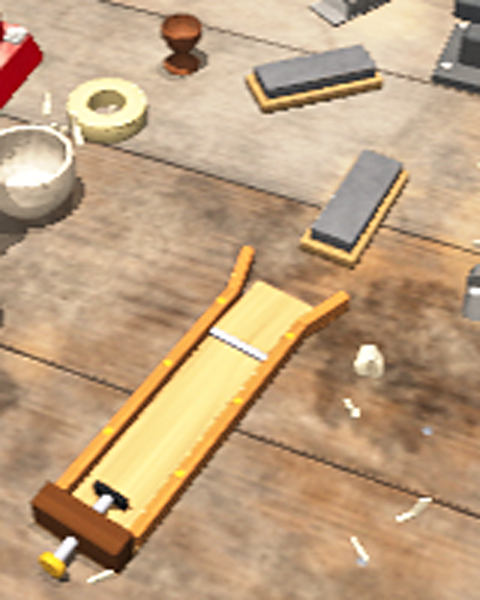

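View pics/side_crop.png

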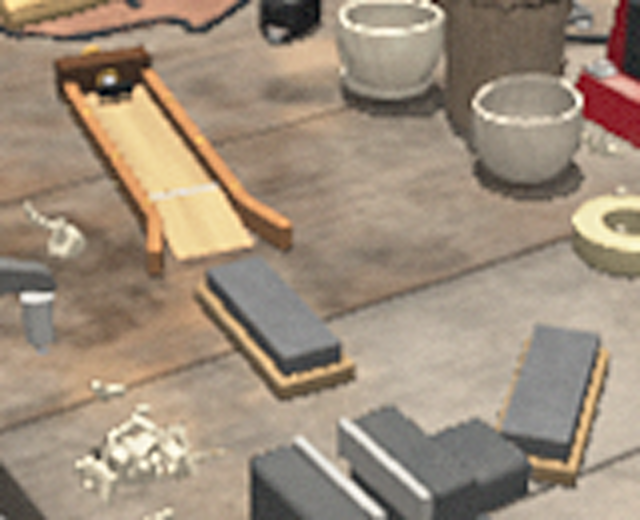

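Run:
```python
from h import *
for n,box in {"scene":(360,405,155,200),"side":(305,350,222,262)}.items():
    p=np.load(n+"0_p.npy").astype(int); C=cam(n); D=np.load(n+"0_d.npy"); P=cloud(C,D)
    a,b,c,d=box; m=np.zeros(p.shape[:2],bool); m[c:d,a:b]=1
    sat=p.max(2)-p.min(2)
    g=m&(sat<28)&(P[...,2]>0.022)&(P[...,2]<0.045)
    # top face
    nl,l,s,ce=cv2.connectedComponentsWithStats(g.astype(np.uint8)); k=1+s[1:,4].argmax(); g=l==k
    v,u=np.nonzero(g); X=ray(C,np.c_[u,v],0.03)
    rc=cv2.minAreaRect((X[:,:2]*1000).astype(np.float32)); print(n,g.sum(),rc, cv2.boxPoints(rc).round(1).tolist(), P[g][:,2].mean())
    # lip
C=cam("scene")
import itertools
f=lambda L:[(260+x/3,110+y/3) for x,y in L]
print("lip bay edge", ray(C,f([(210,334),(264,360)]),0.011).round(4))
print("lip ramp edge", ray(C,f([(216,327),(268,354)]),0.011).round(4))
print("ramp foot", ray(C,f([(258,281),(313,303)]),0.0).round(4))
print("block top corners", ray(C,f([(48,482),(133,538),(124,568),(33,512)]),0.036).round(4))
print("pad", ray(C,f([(95,485),(127,503)]),0.025).round(4))
C=cam("side"); f=lambda L:[(260+x/4,160+y/4) for x,y in L]
print("side lip ramp-edge", ray(C,f([(150,199),(217,189)]),0.011).round(4))
print("side ramp foot", ray(C,f([(182,260),(254,242)]),0.0).round(4))
```

```text
scene 471 ((456.71240234375, -138.0897979736328), (143.86764526367188, 46.1586799621582), 83.73136138916016) [[425.8999938964844, -207.10000610351562], [471.79998779296875, -212.10000610351562], [487.5, -69.0999984741211], [441.6000061035156, -64.0999984741211]] 0.0299605672637272
side 467 ((453.6307678222656, -150.6913299560547), (147.33055114746094, 52.40955352783203), 83.99468994140625) [[419.8999938964844, -221.1999969482422], [472.0, -226.6999969482422], [487.3999938964844, -80.19999694824219], [435.29998779296875, -74.69999694824219]] 0.03086271632734946
lip bay edge [[0.5299 0.0734 0.011 ]
 [0.4723 0.0821 0.011 ]]
lip ramp edge [[0.5279 0.0633 0.011 ]
 [0.4713 0.0741 0.011 ]]
ramp foot [[ 0.5155 -0.0159  0.    ]
 [ 0.4559 -0.0102  0.    ]]
block top corners [[0.5846 0.2891 0.036 ]
 [0.4984 0.3077 0.036 ]
 [0.4938 0.334  0.036 ]
 [0.5825 0.3187 0.036 ]]
pad [[0.5514 0.2705 0.025 ]
 [0.5196 0.2753 0.025 ]]
side lip ramp-edge [[0.4734 0.0705 0.011 ]
 [0.5287 0.056  0.011 ]]
side ramp foot [[ 0.4566 -0.0138  0.    ]
 [ 0.5191 -0.0197  0.    ]]
```

Run:
```python
from h import *
C=cam("scene");P=cloud(C,np.load("scene0_d.npy"));v=P[...,2]
# tall things near the path
m=(P[...,0]>0.3)&(P[...,0]<0.72)&(P[...,1]>-0.45)&(P[...,1]<0.35)&(v>0.04)&(v<0.5)
nl,l,s,ce=cv2.connectedComponentsWithStats(m.astype(np.uint8))
for k in range(1,nl):
    if s[k,4]>15:
        Q=P[l==k];print(s[k].tolist(),Q.min(0).round(3),Q.max(0).round(3))
```

```text
[410, 102, 32, 29, 633] [ 0.348 -0.45   0.04 ] [ 0.439 -0.391  0.123]
[444, 106, 13, 26, 173] [ 0.3   -0.449  0.047] [ 0.325 -0.39   0.124]
[319, 116, 8, 10, 40] [ 0.702 -0.325  0.04 ] [ 0.72  -0.281  0.061]
[415, 198, 12, 11, 88] [ 0.3   -0.064  0.04 ] [ 0.326 -0.046  0.072]
```

{"method": "apply_moves", "body": {"deltas": [{"tx": -0.038,"tz": 0.027,"turn": 0.15,"gripper": 0},{"tx": -0.076,"tz": 0.054,"turn": 0.3,"gripper": 0},{"tx": -0.114,"tz": 0.081,"turn": 0.45,"gripper": 0},{"tx": -0.152,"tz": 0.108,"turn": 0.6,"gripper": 0},{"tx": -0.19,"tz": 0.137,"turn": 0.75,"gripper": 0}], "newtons": 20}}

```text
invalid input at $.deltas[0]: expected keys tx, ty, tz, turn, gripper
```

{"method": "apply_moves", "body": {"deltas": [{"tx": -0.038,"ty": 0,"tz": 0.027,"turn": 0.15,"gripper": 0},{"tx": -0.076,"ty": 0,"tz": 0.054,"turn": 0.3,"gripper": 0},{"tx": -0.114,"ty": 0,"tz": 0.081,"turn": 0.45,"gripper": 0},{"tx": -0.152,"ty": 0,"tz": 0.108,"turn": 0.6,"gripper": 0},{"tx": -0.19,"ty": 0,"tz": 0.137,"turn": 0.75,"gripper": 0}], "newtons": 20}}

```text
time_s: 0.65
tcp_pos: [0.3241, 0.4686, 0.2434]
eef_rot: [-90.0, 0.0, 121.6]
contact_force: [0.7, -0.5, -0.1]
gripper_width: 0.0531
```

```bash
cat > st.py <<'E'
from h import *
s=r.get_state();print({k:np.round(s[k],4).tolist() for k in ["time_s","joints","tcp_pos","eef_rot","contact_force","gripper_width"]})
E
python3 st.py
```

```text
{'time_s': 0.65, 'joints': [75.0058, 10.6976, -12.8909, -0.0013, -66.4229, -43.3682], 'tcp_pos': [0.3241, 0.4686, 0.2434], 'eef_rot': [-89.9908, 0.007, 121.637], 'contact_force': [0.7459, -0.5364, -0.0746], 'gripper_width': 0.0531}
```

{"method": "apply_moves", "body": {"deltas": [{"tx": -0.047,"ty": 0,"tz": -0.002,"turn": 0.143,"gripper": 0},{"tx": -0.094,"ty": 0,"tz": -0.005,"turn": 0.286,"gripper": 0},{"tx": -0.141,"ty": 0,"tz": -0.007,"turn": 0.429,"gripper": 0},{"tx": -0.188,"ty": 0,"tz": -0.01,"turn": 0.572,"gripper": 0},{"tx": -0.235,"ty": 0,"tz": -0.012,"turn": 0.715,"gripper": 0}]}}

```text
time_s: 1.15
tcp_pos: [0.4585, 0.2754, 0.2436]
eef_rot: [-90.0, -0.0, 80.7]
contact_force: [0.6, 1.2, -0.7]
gripper_width: 0.0136
```

```bash
python3 st.py
```

```text
{'time_s': 1.15, 'joints': [52.0018, 7.3285, -16.9752, -0.0039, -65.6861, -61.3167], 'tcp_pos': [0.4585, 0.2754, 0.2436], 'eef_rot': [-90.0018, -0.0107, 80.6835], 'contact_force': [0.5536, 1.1786, -0.7398], 'gripper_width': 0.0136}
```

{"method": "apply_moves", "body": {"deltas": [{"tx": -0.025,"ty": 0,"tz": -0.033,"turn": 0,"gripper": 0},{"tx": -0.05,"ty": 0,"tz": -0.066,"turn": 0,"gripper": 0},{"tx": -0.05,"ty": 0,"tz": -0.066,"turn": 0,"gripper": 0},{"tx": -0.05,"ty": 0,"tz": -0.066,"turn": 0,"gripper": 0}]}}

```text
time_s: 1.55
tcp_pos: [0.5155, 0.2164, 0.2431]
eef_rot: [-90.0, 0.0, 80.9]
contact_force: [0.4, -0.5, -0.8]
gripper_width: 0.0006
```

```bash
cat > wr.py <<'E'
import sys
from h import *
n=sys.argv[1]
s=r.get_state();C=cam("wrist",s);p,d=capture("wrist");cv2.imwrite(f"pics/{n}.png",p[:,:,::-1])
np.savez(n+".npz",p=p,d=d,K=C[0],R=C[1],e=C[2]);print(s["tcp_pos"],s["eef_rot"],s["time_s"])
E
python3 wr.py w1
```

```text
[0.5154945  0.21643362 0.24306502] [-8.99573411e+01  3.23853479e-02  8.08558500e+01] 1.55
```

View pics/w1.png

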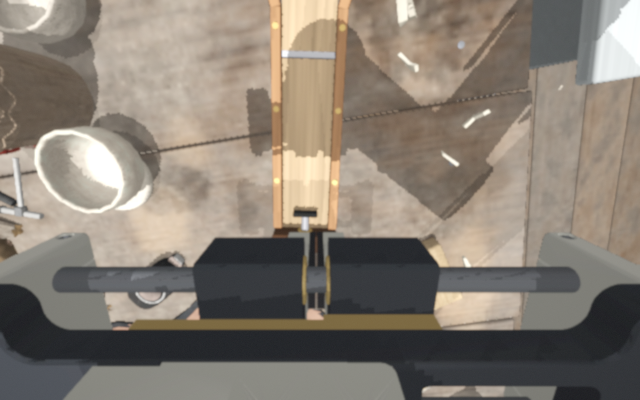

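Wrist view: channel nearly vertical in the picture (cols 281-338), steel lip at rows 51-58, and the black pad at (305,211). I measure these and move back to view the stone.

Run:
```python
from h import *
z=np.load("w1.npz");p=z["p"];C=(z["K"],z["R"],z["e"])
c=p[20:80,260:360];cv2.imwrite("pics/w1lip.png",cv2.resize(c,None,fx=8,fy=8,interpolation=cv2.INTER_NEAREST)[:,:,::-1])
c=p[170:245,260:360];cv2.imwrite("pics/w1pad.png",cv2.resize(c,None,fx=8,fy=8,interpolation=cv2.INTER_NEAREST)[:,:,::-1])
```

```text
(no output)
```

View pics/w1lip.png

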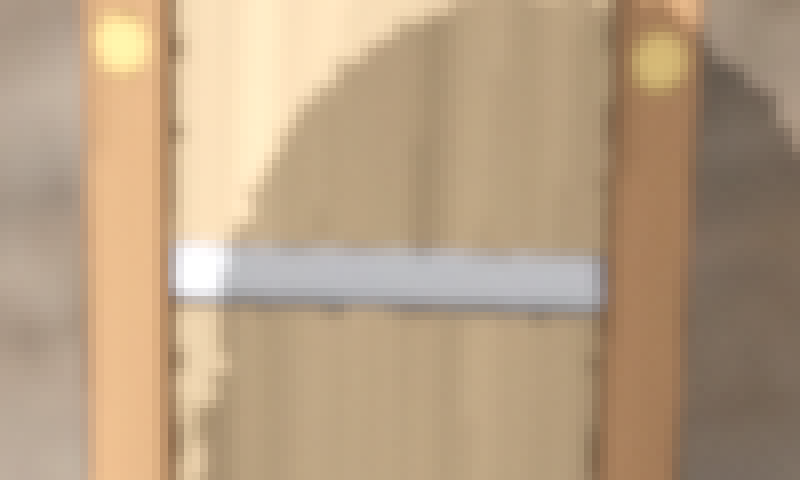

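View pics/w1pad.png

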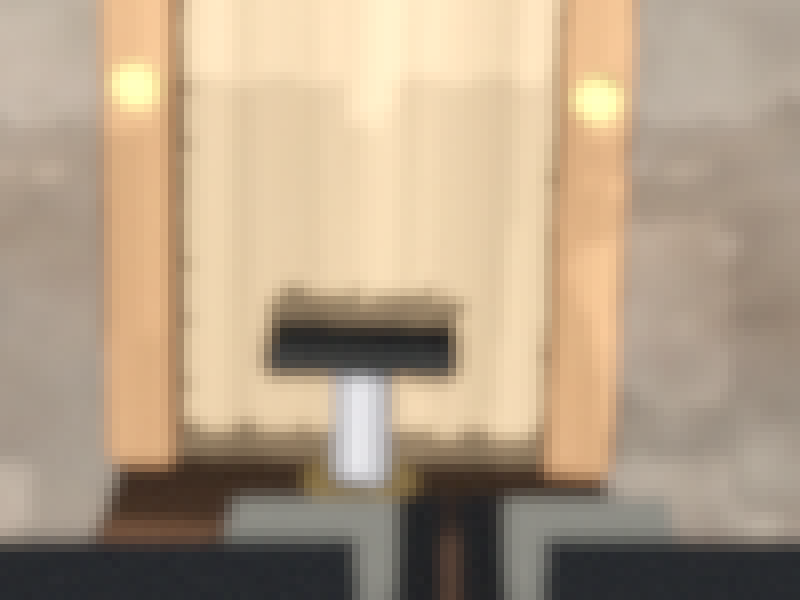

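{"method": "apply_moves", "body": {"deltas": [{"tx": -0.05,"ty": 0,"tz": 0.0,"turn": 0,"gripper": 0},{"tx": -0.1,"ty": 0,"tz": 0.0,"turn": 0,"gripper": 0},{"tx": -0.15,"ty": 0,"tz": 0,"turn": 0,"gripper": 0},{"tx": -0.2,"ty": 0,"tz": 0,"turn": 0,"gripper": 0},{"tx": -0.25,"ty": 0,"tz": 0,"turn": 0,"gripper": 0}]}}

```text
time_s: 2.1
tcp_pos: [0.4752, -0.0298, 0.2439]
eef_rot: [-90.0, -0.0, 81.2]
contact_force: [2.4, -0.0, 0.2]
gripper_width: 0.001
```

{"method": "apply_moves", "body": {"deltas": [{"tx": -0.03,"ty": 0,"tz": 0.0,"turn": 0,"gripper": 0},{"tx": -0.03,"ty": 0,"tz": 0.0,"turn": 0,"gripper": 0},{"tx": -0.03,"ty": 0,"tz": 0,"turn": 0,"gripper": 0}]}}

```text
time_s: 2.4
tcp_pos: [0.4712, -0.0587, 0.2438]
eef_rot: [-90.0, -0.0, 81.0]
contact_force: [-0.2, 0.3, 0.2]
gripper_width: 0.0005
```

```bash
python3 wr.py w2
```

```text
[ 0.47124364 -0.05866874  0.24376207] [-9.00285264e+01 -2.41580874e-02  8.10000750e+01] 2.4
```

View pics/w2.png

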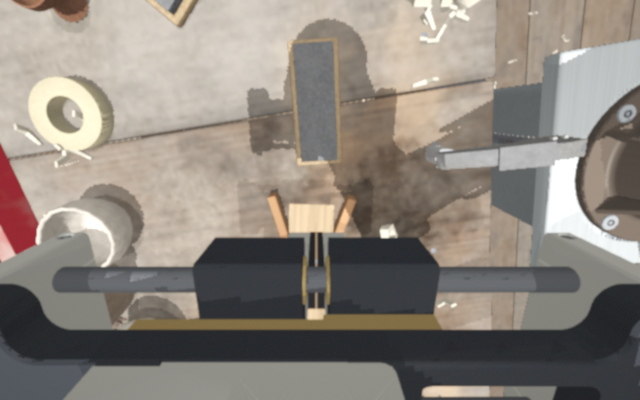

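Wrist view 2: the stone meant is at (315,100), tray ends near rows 38 and 163, ramp and flared cheeks below at rows 195-235.

Run:
```python
from h import *
z=np.load("w1.npz");C=(z["K"],z["R"],z["e"])
f=lambda L,oy:[(260+x/8-.5,oy+y/8-.5) for x,y in L]
lip=ray(C,f([(175,303),(600,311)],20),0.011);print("lip",lip.round(4).tolist(),lip.mean(0))
a=ray(C,f([(166,100),(166,400)],20),0.022);b=ray(C,f([(618,100),(603,400)],20),0.022)
c=ray(C,f([(174,250)],170),0.022);d=ray(C,f([(553,250)],170),0.022)
print(a,b,c,d)
n=(a.mean(0)+b.mean(0))/2; f2=(c[0]+d[0])/2; ax=f2-n; print("mid",n,f2,"heading",np.degrees(np.arctan2(ax[1],ax[0])), "width",np.linalg.norm(c-d))
pad=ray(C,f([(272,322),(455,326)],170),0.025);print("pad face",pad)
h=np.radians(81);hx=np.array([np.cos(h),np.sin(h)]);print("pad hx",(pad.mean(0)-lip.mean(0))[:2]@hx)
for n in ("w2",):
    z=np.load(n+".npz");C=(z["K"],z["R"],z["e"]);p=z["p"];P=cloud(C,z["d"])
    m=np.zeros(p.shape[:2],np.uint8);m[25:180,275:360]=1
    m&=((P[...,2]>0.009)&(P[...,2]<0.04)).astype(np.uint8)
    nl,l,s,ce=cv2.connectedComponentsWithStats(m);k=1+s[1:,4].argmax();g=l==k
    v,u=np.nonzero(g);print(s[k],np.median(P[g][:,2]))
    X=P[g][:,:2]; rc=cv2.minAreaRect((X*1000).astype(np.float32));print("tray",rc,cv2.boxPoints(rc).round(1).tolist())
    g2=g&(p.astype(int).max(2)-p.astype(int).min(2)<22);g2=cv2.morphologyEx(g2.astype(np.uint8),cv2.MORPH_OPEN,np.ones((3,3)))>0
    v,u=np.nonzero(g2);X=ray(C,np.c_[u,v],0.03);rc=cv2.minAreaRect((X[:,:2]*1000).astype(np.float32));print("stone",rc)
    print(P[45:170:12,340:0:-400 or 1].shape)
```

```text
lip [[0.5316, 0.0702, 0.011], [0.4688, 0.0814, 0.011]] [0.50021181 0.07579661 0.011     ]
[[0.52688911 0.04623978 0.022     ]
 [0.53459437 0.08469901 0.022     ]] [[0.46337736 0.05652402 0.022     ]
 [0.47101523 0.09501063 0.022     ]] [[0.56515001 0.24405698 0.022     ]] [[0.50220482 0.25433323 0.022     ]]
mid [0.49896902 0.07061836 0.022     ] [0.53367742 0.24919511 0.022     ] heading 79.00105274211283 width 0.06377850657399518
pad face [[0.5508178  0.25832829 0.025     ]
 [0.52049502 0.26400481 0.025     ]]
pad hx 0.18863248574727956
[ 287   38   55  128 5992] 0.03006081030794233
tray ((456.18719482421875, -144.11007690429688), (150.3904266357422, 60.06846618652344), 84.21233367919922) [[418.70001220703125, -215.89999389648438], [478.5, -222.0], [493.70001220703125, -72.30000305175781], [433.8999938964844, -66.30000305175781]]
stone ((455.67279052734375, -144.72923278808594), (133.3467559814453, 45.130218505859375), 84.26508331298828)
(11, 1, 3)
```

Run:
```python
from h import *
z=np.load("w1.npz");C=(z["K"],z["R"],z["e"]);P=cloud(C,z["d"])
# left/right cheek tops: per-row midpoints
for nm,(a,b) in {"L":(262,292),"R":(325,352)}.items():
    L=[]
    for v in range(30,215):
        q=P[v,a:b]; m=(q[:,2]>0.018)&(q[:,2]<0.028)
        if m.sum()>4: L.append(q[m].mean(0))
    L=np.array(L);f=cv2.fitLine((L[:,:2]).astype(np.float32),cv2.DIST_HUBER,0,.001,.001).ravel();print(nm,len(L),np.degrees(np.arctan2(f[1],f[0]))%180,f, L[:,2].mean())
```

```text
L 185 79.10432 [0.1890214  0.981973   0.552349   0.14585772] 0.021945139765760867
R 185 79.02139 [0.19044243 0.9816984  0.4778609  0.15795916] 0.02207082124751201
```

{"method": "apply_moves", "body": {"deltas": [{"tx": -0.045,"ty": 0,"tz": 0.001,"turn": 0.033,"gripper": 0},{"tx": -0.09,"ty": 0,"tz": 0.002,"turn": 0.033,"gripper": 0},{"tx": -0.135,"ty": 0,"tz": 0.003,"turn": 0.033,"gripper": 0},{"tx": -0.18,"ty": 0,"tz": 0.003,"turn": 0.033,"gripper": 0},{"tx": -0.198,"ty": 0,"tz": 0.003,"turn": 0.033,"gripper": 0}]}}

```text
time_s: 2.95
tcp_pos: [0.4377, -0.2554, 0.2434]
eef_rot: [-90.0, 0.0, 79.2]
contact_force: [0.4, 0.6, -0.5]
gripper_width: 0.0003
```

{"method": "apply_moves", "body": {"deltas": [{"tx": 0,"ty": 0.04,"tz": 0,"turn": 0,"gripper": 0},{"tx": 0,"ty": 0.08,"tz": 0,"turn": 0,"gripper": 0},{"tx": 0,"ty": 0.12,"tz": 0,"turn": 0,"gripper": 0},{"tx": 0,"ty": 0.14,"tz": 0,"turn": 0,"gripper": 0},{"tx": 0,"ty": 0.14,"tz": 0,"turn": 0,"gripper": 0}]}}

```text
time_s: 3.45
tcp_pos: [0.4363, -0.2524, 0.1006]
eef_rot: [-89.7, -0.0, 79.2]
contact_force: [0.4, -0.3, -0.3]
gripper_width: 0.0004
```

```bash
python3 st.py
python3 - <<'E'
from h import *
p,d=capture("side");cv2.imwrite("pics/side1.png",cv2.resize(p[140:340,180:480],None,fx=2.6,fy=2.6,interpolation=cv2.INTER_CUBIC)[:,:,::-1])
E
```

```text
{'time_s': 3.45, 'joints': [-7.7107, 13.0675, -31.1063, -0.0419, -46.1738, -3.0416], 'tcp_pos': [0.4363, -0.2524, 0.1006], 'eef_rot': [-89.6513, -0.0116, 79.2185], 'contact_force': [0.4018, -0.2828, -0.3301], 'gripper_width': 0.0004}
```

View pics/side1.png

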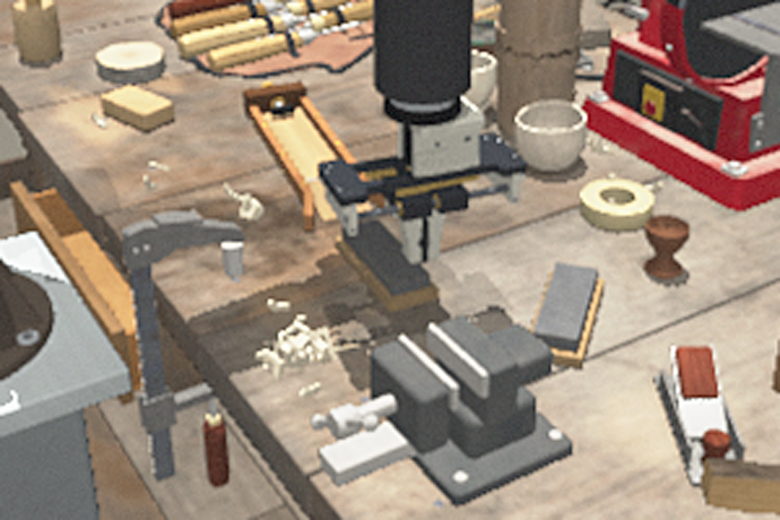

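{"method": "apply_moves", "body": {"deltas": [{"tx": 0,"ty": 0.02,"tz": 0,"turn": 0,"gripper": 0},{"tx": 0,"ty": 0.04,"tz": 0,"turn": 0,"gripper": 0},{"tx": 0,"ty": 0.06,"tz": 0,"turn": 0,"gripper": 0},{"tx": 0,"ty": 0.07,"tz": 0,"turn": 0,"gripper": 0},{"tx": 0,"ty": 0.07,"tz": 0,"turn": 0,"gripper": 0}]}}

```text
time_s: 4.0
tcp_pos: [0.438, -0.2538, 0.0336]
eef_rot: [-90.0, 0.0, 79.2]
contact_force: [0.1, -0.2, 0.0]
gripper_width: 0.0006
```

```bash
python3 st.py; python3 wr.py w3
```

```text
{'time_s': 4.0, 'joints': [-7.8208, 18.8229, -34.8677, 0.0063, -36.3376, -3.0159], 'tcp_pos': [0.438, -0.2538, 0.0336], 'eef_rot': [-89.9721, 0.0052, 79.1684], 'contact_force': [0.1257, -0.1854, 0.005], 'gripper_width': 0.0006}
[ 0.43800174 -0.25378518  0.03361523] [-8.99721395e+01  5.21218640e-03  7.91684140e+01] 4.0
```

View pics/w3.png

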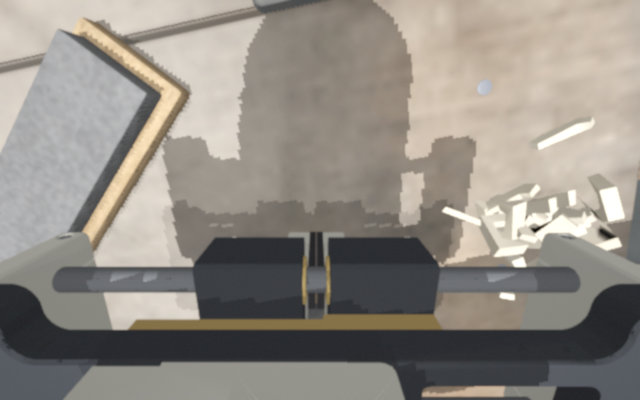

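The fingers are clear behind the stone, with only the decoy at top left, off the path. I go down and make contact.

{"method": "apply_moves", "body": {"deltas": [{"tx": 0,"ty": 0.006,"tz": 0,"turn": 0,"gripper": 0},{"tx": 0,"ty": 0.0125,"tz": 0,"turn": 0,"gripper": 0},{"tx": 0.005,"ty": 0.0125,"tz": 0,"turn": 0,"gripper": 0},{"tx": 0.01,"ty": 0.0125,"tz": 0,"turn": 0,"gripper": 0},{"tx": 0.015,"ty": 0.0125,"tz": 0,"turn": 0,"gripper": 0}]}}

```text
time_s: 4.55
tcp_pos: [0.4406, -0.2391, 0.0213]
eef_rot: [-90.0, 0.0, 79.1]
contact_force: [0.5, 0.4, -0.5]
gripper_width: 0.0005
```

{"method": "apply_moves", "body": {"deltas": [{"tx": 0.004,"ty": 0,"tz": 0,"turn": 0,"gripper": 0},{"tx": 0.008,"ty": 0,"tz": 0,"turn": 0,"gripper": 0},{"tx": 0.012,"ty": 0,"tz": 0,"turn": 0,"gripper": 0},{"tx": 0.016,"ty": 0,"tz": 0,"turn": 0,"gripper": 0},{"tx": 0.02,"ty": 0,"tz": 0,"turn": 0,"gripper": 0}]}}

```text
time_s: 5.05
tcp_pos: [0.4441, -0.2197, 0.0212]
eef_rot: [-90.0, 0.0, 79.1]
contact_force: [-0.7, -2.7, 1.7]
gripper_width: 0.0008
```

```bash
python3 st.py
```

```text
{'time_s': 5.05, 'joints': [-3.5356, 19.2245, -36.8528, 0.0195, -33.9286, -7.3612], 'tcp_pos': [0.4441, -0.2197, 0.0212], 'eef_rot': [-89.9954, 0.0116, 79.1194], 'contact_force': [-0.6505, -2.6895, 1.7177], 'gripper_width': 0.0008}
```

{"method": "apply_moves", "body": {"deltas": [{"tx": 0.005,"ty": 0,"tz": 0,"turn": 0,"gripper": 0},{"tx": 0.01,"ty": 0,"tz": 0,"turn": 0,"gripper": 0},{"tx": 0.015,"ty": 0,"tz": 0,"turn": 0,"gripper": 0},{"tx": 0.02,"ty": 0,"tz": 0,"turn": 0,"gripper": 0},{"tx": 0.025,"ty": 0,"tz": 0,"turn": 0,"gripper": 0}]}}

```text
time_s: 5.55
tcp_pos: [0.4489, -0.1949, 0.0211]
eef_rot: [-90.0, 0.0, 79.1]
contact_force: [-1.1, -2.7, 1.8]
gripper_width: 0.0003
```

{"method": "apply_moves", "body": {"deltas": [{"tx": 0.005,"ty": 0,"tz": 0,"turn": 0,"gripper": 0},{"tx": 0.01,"ty": 0,"tz": 0,"turn": 0,"gripper": 0},{"tx": 0.015,"ty": 0,"tz": 0,"turn": 0,"gripper": 0},{"tx": 0.02,"ty": 0,"tz": 0,"turn": 0,"gripper": 0},{"tx": 0.02,"ty": 0,"tz": 0,"turn": 0,"gripper": 0}]}}

```text
time_s: 6.05
tcp_pos: [0.4529, -0.1749, 0.021]
eef_rot: [-90.0, -0.0, 79.1]
contact_force: [-0.7, -0.9, 1.4]
gripper_width: 0.0004
```

```bash
python3 st.py;cat > look.py <<'E'
import sys
from h import *
n=sys.argv[1]
for c in ("scene","side"):
    p,d=capture(c);np.savez(f"{n}_{c}.npz",p=p,d=d)
    q=p[110:310,250:450] if c=="scene" else p[140:290,240:440]
    cv2.imwrite(f"pics/{n}_{c}.png",cv2.resize(q,None,fx=3,fy=3,interpolation=cv2.INTER_CUBIC)[:,:,::-1])
E
python3 look.py l1
```

```text
{'time_s': 6.05, 'joints': [2.1388, 18.5124, -38.1144, -0.021, -33.3546, -12.9747], 'tcp_pos': [0.4529, -0.1749, 0.021], 'eef_rot': [-90.0156, -0.0155, 79.1465], 'contact_force': [-0.6524, -0.9104, 1.4147], 'gripper_width': 0.0004}
```

View pics/l1_scene.png

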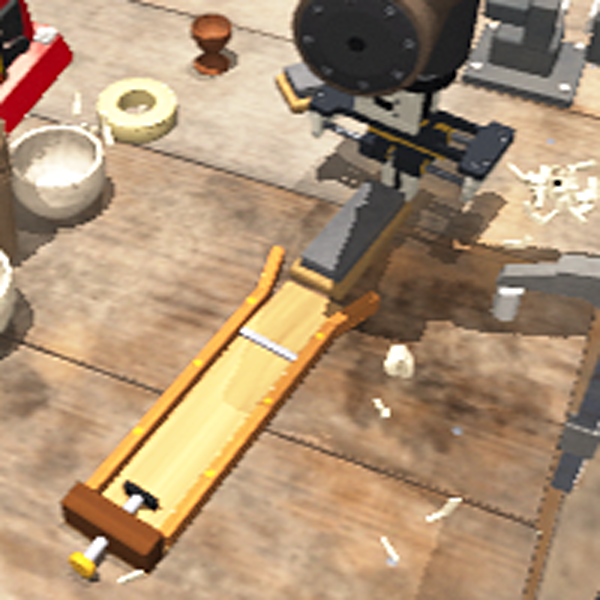

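View pics/l1_side.png

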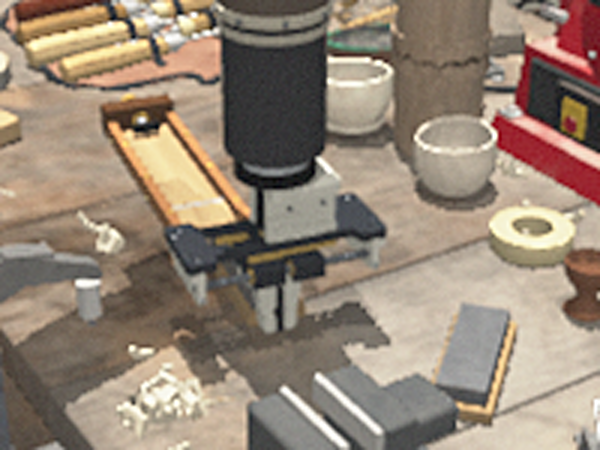

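The stone stands at the mouth (front edge at crop pixels (292,265)-(333,298)). I check its alignment.

```bash
cat > stone.py <<'E'
import sys
from h import *
z=np.load(sys.argv[1]+"_scene.npz");C=cam("scene");P=cloud(C,z["d"])
o=np.array([.5003,.0758]);hx=np.array([.189,.982]);hy=np.array([-.982,.189])
q=P[...,:2]-o;a=q@hx;b=q@hy;zz=P[...,2];p=z["p"].astype(int)
lo,hi=float(sys.argv[2]),float(sys.argv[3])
m=(abs(b)<.045)&(a>lo)&(a<hi)&(zz>.018)&(zz<.045)&(p.max(2)-p.min(2)<28)
m=cv2.morphologyEx(m.astype(np.uint8),cv2.MORPH_OPEN,np.ones((2,2)))>0
A=np.c_[a[m],b[m]]*1000;print(m.sum(),A.min(0),A.max(0))
# midline per hx bin and height profile
for k in range(int(lo*1000),int(hi*1000),15):
    s=(A[:,0]>=k)&(A[:,0]<k+15)
    if s.sum()>5: print(k+7,A[s,1].min().round(1),A[s,1].max().round(1),np.percentile(zz[m][s],[50,80]).round(4))
E
python3 stone.py l1 -.26 -.07
```

```text
623 [-284.340611    -24.96248736] [578.45256426 342.92018949]
-253 -8.6 16.5 [0.0225 0.0266]
-238 -17.8 17.5 [0.0296 0.037 ]
-223 -25.0 17.3 [0.0296 0.0311]
-208 -24.0 19.4 [0.0297 0.0319]
-193 -23.7 19.4 [0.03   0.0314]
-178 -24.4 17.8 [0.0298 0.0311]
-163 -22.3 18.0 [0.0302 0.0313]
-148 -23.6 18.0 [0.0302 0.0318]
-133 -24.0 16.9 [0.0301 0.0314]
-118 -24.8 18.0 [0.0303 0.0315]
-103 -23.0 16.8 [0.0279 0.0308]
```

{"method": "apply_moves", "body": {"deltas": [{"tx": 0.004,"ty": 0,"tz": 0,"turn": 0,"gripper": 0},{"tx": 0.008,"ty": 0,"tz": 0,"turn": 0,"gripper": 0},{"tx": 0.012,"ty": 0,"tz": 0,"turn": 0,"gripper": 0},{"tx": 0.016,"ty": 0,"tz": 0,"turn": 0,"gripper": 0},{"tx": 0.02,"ty": 0,"tz": 0,"turn": 0,"gripper": 0}]}}

```text
time_s: 6.65
tcp_pos: [0.4564, -0.1557, 0.021]
eef_rot: [-90.0, 0.0, 79.1]
contact_force: [-0.4, -1.6, -0.2]
gripper_width: 0.0004
```

{"method": "apply_moves", "body": {"deltas": [{"tx": 0.004,"ty": 0,"tz": 0,"turn": 0,"gripper": 0},{"tx": 0.008,"ty": 0,"tz": 0,"turn": 0,"gripper": 0},{"tx": 0.012,"ty": 0,"tz": 0,"turn": 0,"gripper": 0},{"tx": 0.016,"ty": 0,"tz": 0,"turn": 0,"gripper": 0},{"tx": 0.02,"ty": 0,"tz": 0,"turn": 0,"gripper": 0}]}}

```text
time_s: 7.15
tcp_pos: [0.46, -0.1361, 0.021]
eef_rot: [-90.0, 0.0, 79.1]
contact_force: [-1.0, -1.5, -0.8]
gripper_width: 0.0005
```

{"method": "apply_moves", "body": {"deltas": [{"tx": 0.004,"ty": 0,"tz": 0,"turn": 0,"gripper": 0},{"tx": 0.008,"ty": 0,"tz": 0,"turn": 0,"gripper": 0},{"tx": 0.012,"ty": 0,"tz": 0,"turn": 0,"gripper": 0},{"tx": 0.016,"ty": 0,"tz": 0,"turn": 0,"gripper": 0},{"tx": 0.02,"ty": 0,"tz": 0,"turn": 0,"gripper": 0}]}}

```text
time_s: 7.65
tcp_pos: [0.464, -0.1164, 0.021]
eef_rot: [-90.0, -0.0, 79.1]
contact_force: [-0.5, -1.6, -0.8]
gripper_width: 0.0005
```

```bash
cat >> st.py <<'E'
q=s["tcp_pos"][:2]-[.5003,.0758];f=s["contact_force"]
print("hx %.1f hy %.1f mm  Fx_h %.2f Fy_h %.2f Fz %.2f"%(q@[.189,.982]*1e3,q@[-.982,.189]*1e3,f[:2]@[.189,.982],f[:2]@[-.982,.189],f[2]))
E
python3 st.py;python3 look.py l2; python3 stone.py l2 -.20 .0
```

```text
{'time_s': 7.65, 'joints': [9.554, 17.9973, -39.0177, -0.0021, -32.9873, -20.4394], 'tcp_pos': [0.464, -0.1164, 0.021], 'eef_rot': [-89.9974, -0.0002, 79.1129], 'contact_force': [-0.5272, -1.5739, -0.8452], 'gripper_width': 0.0005}
hx -195.6 hy -0.7 mm  Fx_h -1.65 Fy_h 0.22 Fz -0.85
661 [-209.29238309  -25.59903112] [578.45256426 342.92018949]
-193 -5.8 17.2 [0.0261 0.0324]
-178 -25.6 18.0 [0.0295 0.035 ]
-163 -23.5 19.0 [0.0313 0.0328]
-148 -22.1 19.5 [0.0314 0.0329]
-133 -22.9 20.3 [0.0316 0.0338]
-118 -23.0 18.8 [0.0329 0.0345]
-103 -20.2 20.4 [0.0339 0.0357]
-88 -21.0 21.5 [0.0346 0.0361]
-73 -21.3 22.1 [0.0356 0.037 ]
-58 -22.4 22.1 [0.0363 0.0373]
-43 -21.4 21.9 [0.0343 0.0379]
```

View pics/l2_scene.png

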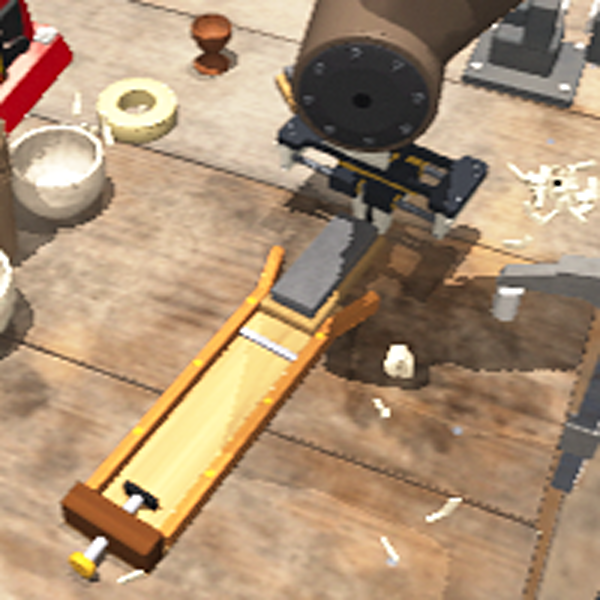

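The stone is centred in the channel and climbing the ramp. Contact force is only about 2 N, so I continue.

{"method": "apply_moves", "body": {"deltas": [{"tx": 0.004,"ty": 0,"tz": 0,"turn": 0,"gripper": 0},{"tx": 0.008,"ty": 0,"tz": 0,"turn": 0,"gripper": 0},{"tx": 0.012,"ty": 0,"tz": 0,"turn": 0,"gripper": 0},{"tx": 0.016,"ty": 0,"tz": 0,"turn": 0,"gripper": 0},{"tx": 0.02,"ty": 0,"tz": 0,"turn": 0,"gripper": 0}]}}

```text
time_s: 8.25
tcp_pos: [0.4677, -0.0968, 0.0211]
eef_rot: [-90.0, 0.0, 79.1]
contact_force: [-0.8, -3.4, 1.2]
gripper_width: 0.0007
```

{"method": "apply_moves", "body": {"deltas": [{"tx": 0.004,"ty": 0,"tz": 0,"turn": 0,"gripper": 0},{"tx": 0.008,"ty": 0,"tz": 0,"turn": 0,"gripper": 0},{"tx": 0.012,"ty": 0,"tz": 0,"turn": 0,"gripper": 0},{"tx": 0.016,"ty": 0,"tz": 0,"turn": 0,"gripper": 0},{"tx": 0.02,"ty": 0,"tz": 0,"turn": 0,"gripper": 0}]}}

```text
time_s: 8.75
tcp_pos: [0.4715, -0.0771, 0.021]
eef_rot: [-90.0, 0.0, 79.1]
contact_force: [-1.1, -3.2, 2.3]
gripper_width: 0.0005
```

{"method": "apply_moves", "body": {"deltas": [{"tx": 0.004,"ty": 0,"tz": 0,"turn": 0,"gripper": 0},{"tx": 0.008,"ty": 0,"tz": 0,"turn": 0,"gripper": 0},{"tx": 0.012,"ty": 0,"tz": 0,"turn": 0,"gripper": 0},{"tx": 0.016,"ty": 0,"tz": 0,"turn": 0,"gripper": 0},{"tx": 0.02,"ty": 0,"tz": 0,"turn": 0,"gripper": 0}]}}

```text
time_s: 9.25
tcp_pos: [0.4752, -0.0575, 0.021]
eef_rot: [-90.0, 0.0, 79.1]
contact_force: [-1.8, -3.1, 1.4]
gripper_width: 0.0009
```

{"method": "apply_moves", "body": {"deltas": [{"tx": 0.004,"ty": 0,"tz": 0,"turn": 0,"gripper": 0},{"tx": 0.008,"ty": 0,"tz": 0,"turn": 0,"gripper": 0},{"tx": 0.012,"ty": 0,"tz": 0,"turn": 0,"gripper": 0},{"tx": 0.016,"ty": 0,"tz": 0,"turn": 0,"gripper": 0},{"tx": 0.02,"ty": 0,"tz": 0,"turn": 0,"gripper": 0}]}}

```text
time_s: 9.75
tcp_pos: [0.4788, -0.0379, 0.021]
eef_rot: [-90.0, 0.0, 79.1]
contact_force: [-3.2, -3.3, 2.0]
gripper_width: 0.0005
```

```bash
python3 st.py;python3 look.py l3; python3 stone.py l3 -.11 .08
```

```text
{'time_s': 9.75, 'joints': [19.0032, 18.1584, -38.7506, -0.0027, -33.1233, -29.8883], 'tcp_pos': [0.4788, -0.0379, 0.021], 'eef_rot': [-89.9713, 0.0148, 79.1128], 'contact_force': [-3.1985, -3.335, 2.0438], 'gripper_width': 0.0005}
hx -115.7 hy -0.4 mm  Fx_h -3.88 Fy_h 2.51 Fz 2.04
581 [-117.03918235  -22.95869348] [578.45256426 342.92018949]
-103 -13.5 18.1 [0.0282 0.0357]
-88 -23.0 19.4 [0.0322 0.0335]
-73 -22.0 21.2 [0.0337 0.0351]
-58 -21.5 22.9 [0.0357 0.0372]
-43 -21.3 22.7 [0.0367 0.0387]
-28 -19.5 24.1 [0.0391 0.0407]
-13 -19.3 23.4 [0.0408 0.0417]
2 -17.4 24.7 [0.0427 0.0439]
17 -17.0 24.1 [0.0417 0.0448]
32 -13.3 25.5 [0.036  0.0394]
```

View pics/l3_scene.png

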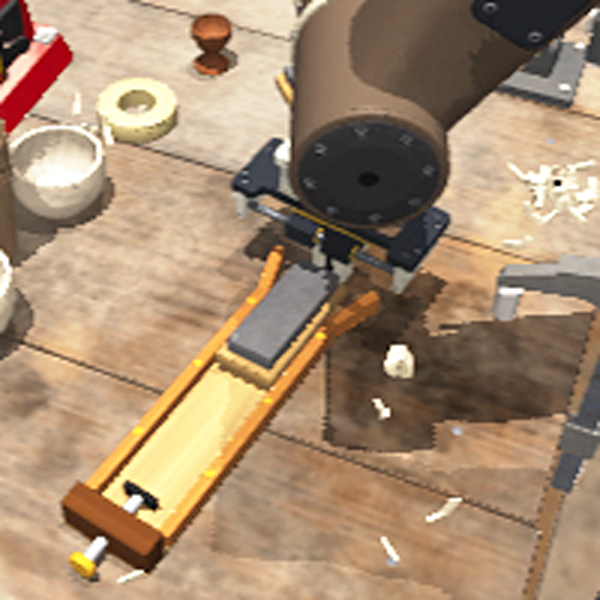

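{"method": "apply_moves", "body": {"deltas": [{"tx": 0.004,"ty": 0,"tz": 0,"turn": 0,"gripper": 0},{"tx": 0.008,"ty": 0,"tz": 0,"turn": 0,"gripper": 0},{"tx": 0.012,"ty": 0,"tz": 0,"turn": 0,"gripper": 0},{"tx": 0.016,"ty": -0.0005,"tz": 0,"turn": 0,"gripper": 0},{"tx": 0.02,"ty": -0.001,"tz": 0,"turn": 0,"gripper": 0}]}}

```text
time_s: 10.35
tcp_pos: [0.4813, -0.019, 0.0217]
eef_rot: [-89.8, 0.1, 79.1]
contact_force: [-5.4, -6.3, 3.6]
gripper_width: 0.0006
```

{"method": "apply_moves", "body": {"deltas": [{"tx": 0.003,"ty": -0.0005,"tz": 0,"turn": 0,"gripper": 0},{"tx": 0.006,"ty": -0.001,"tz": 0,"turn": 0,"gripper": 0},{"tx": 0.009,"ty": -0.0015,"tz": 0,"turn": 0,"gripper": 0},{"tx": 0.012,"ty": -0.002,"tz": 0,"turn": 0,"gripper": 0},{"tx": 0.015,"ty": -0.0025,"tz": 0,"turn": 0,"gripper": 0}]}}

```text
time_s: 10.85
tcp_pos: [0.4841, -0.0042, 0.0241]
eef_rot: [-89.8, 0.1, 79.1]
contact_force: [-4.5, -4.0, 1.0]
gripper_width: -0.0001
```

```bash
python3 st.py;python3 look.py l4; python3 stone.py l4 -.08 .10
```

```text
{'time_s': 10.85, 'joints': [22.8336, 18.1853, -38.0026, -0.0283, -33.9943, -33.7312], 'tcp_pos': [0.4841, -0.0042, 0.0241], 'eef_rot': [-89.8397, 0.088, 79.0791], 'contact_force': [-4.5435, -4.0224, 0.9704], 'gripper_width': -0.0001}
hx -81.6 hy 0.8 mm  Fx_h -4.81 Fy_h 3.70 Fz 0.97
389 [-90.4020311 -21.8549169] [43.88248728 23.04981196]
-73 -13.2 18.4 [0.0313 0.0381]
-58 -21.9 20.8 [0.0344 0.0361]
-43 -20.5 21.8 [0.037  0.0384]
-28 -18.9 22.6 [0.0381 0.0398]
-13 -18.7 22.3 [0.0409 0.042 ]
2 -12.0 23.0 [0.042  0.0436]
17 -4.3 22.1 [0.036  0.0449]
32 18.0 22.2 [0.0313 0.0323]
```

View pics/l4_scene.png

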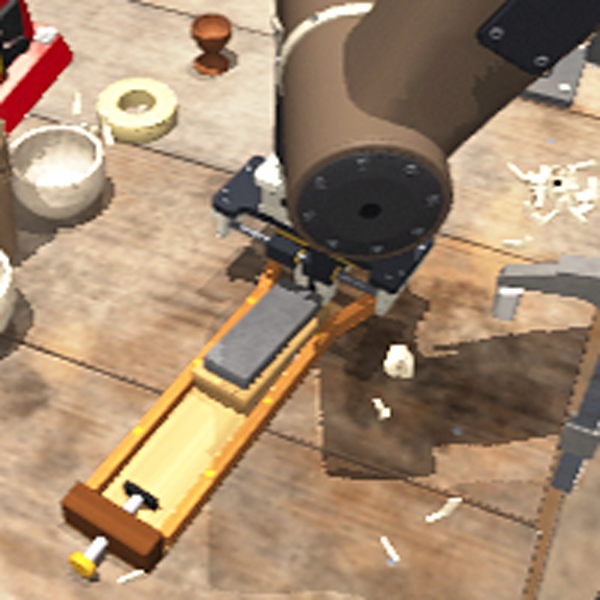

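{"method": "apply_moves", "body": {"deltas": [{"tx": 0.003,"ty": -0.0005,"tz": 0.0005,"turn": 0,"gripper": 0},{"tx": 0.006,"ty": -0.001,"tz": 0.001,"turn": 0,"gripper": 0},{"tx": 0.009,"ty": -0.0015,"tz": 0.001,"turn": 0,"gripper": 0},{"tx": 0.012,"ty": -0.002,"tz": 0.001,"turn": 0,"gripper": 0},{"tx": 0.015,"ty": -0.0025,"tz": 0.001,"turn": 0,"gripper": 0}]}}

```text
time_s: 11.45
tcp_pos: [0.4876, 0.0113, 0.0272]
eef_rot: [-90.0, 0.0, 79.1]
contact_force: [-3.1, -6.1, 3.6]
gripper_width: 0.0005
```

```bash
python3 st.py;python3 look.py l5; python3 stone.py l5 -.08 .10
```

```text
{'time_s': 11.45, 'joints': [24.4854, 18.0581, -37.5428, 0.0129, -34.401, -35.3778], 'tcp_pos': [0.4876, 0.0113, 0.0272], 'eef_rot': [-90.0027, 0.007, 79.1182], 'contact_force': [-3.085, -6.0872, 3.63], 'gripper_width': 0.0005}
hx -65.8 hy 0.3 mm  Fx_h -6.56 Fy_h 1.88 Fz 3.63
364 [-93.04619551 -20.74979089] [578.45256426 342.92018949]
-73 11.5 16.5 [0.0039 0.0184]
-58 -9.6 19.2 [0.0324 0.0377]
-43 -20.6 22.0 [0.0379 0.0391]
-28 -20.7 22.3 [0.0392 0.0405]
-13 -19.8 21.6 [0.0408 0.0424]
2 -19.7 21.8 [0.0418 0.0433]
17 -18.6 22.7 [0.0437 0.0449]
32 18.2 22.1 [0.03   0.0323]
47 18.0 21.8 [0.0321 0.0334]
```

View pics/l5_scene.png

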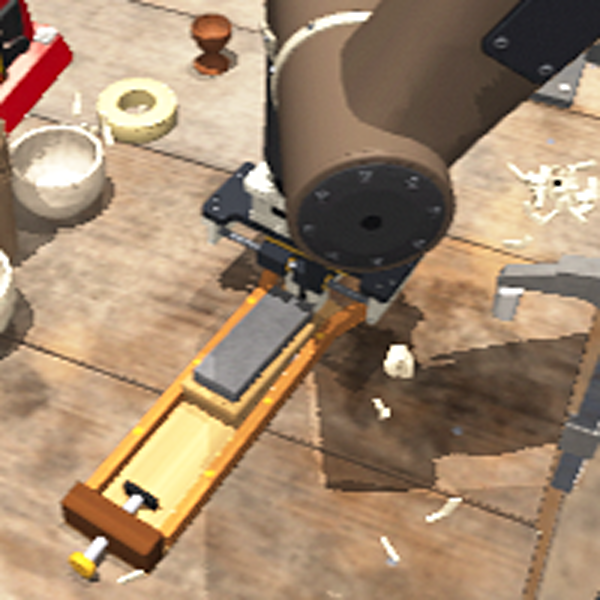

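{"method": "apply_moves", "body": {"deltas": [{"tx": 0.002,"ty": -0.001,"tz": 0,"turn": 0,"gripper": 0},{"tx": 0.004,"ty": -0.002,"tz": 0,"turn": 0,"gripper": 0},{"tx": 0.006,"ty": -0.003,"tz": 0,"turn": 0,"gripper": 0},{"tx": 0.008,"ty": -0.0035,"tz": 0,"turn": 0,"gripper": 0},{"tx": 0.01,"ty": -0.0035,"tz": 0,"turn": 0,"gripper": 0}]}}

```text
time_s: 12.05
tcp_pos: [0.4896, 0.0213, 0.0306]
eef_rot: [-90.0, -0.0, 79.1]
contact_force: [0.3, -1.2, -1.5]
gripper_width: 0.0001
```

```bash
sed -i 's/zz<.045/zz<.06/' stone.py; python3 st.py;python3 look.py l6; python3 stone.py l6 -.06 .12
```

```text
{'time_s': 12.05, 'joints': [25.5235, 17.8924, -37.0855, -0.0053, -35.0016, -36.4031], 'tcp_pos': [0.4896, 0.0213, 0.0306], 'eef_rot': [-90.0147, -0.0146, 79.116], 'contact_force': [0.2878, -1.2221, -1.515], 'gripper_width': 0.0001}
hx -55.6 hy 0.2 mm  Fx_h -1.15 Fy_h -0.51 Fz -1.52
826 [-71.4147973  -21.92134922] [578.45256426 342.92018949]
-53 -4.7 16.2 [0.0271 0.0346]
-38 -14.4 20.6 [0.0398 0.044 ]
-23 -19.3 23.9 [0.0421 0.0437]
-8 -20.4 22.3 [0.0418 0.0431]
7 -19.3 23.1 [0.0403 0.0425]
22 -20.7 22.6 [0.0402 0.0418]
37 -21.1 22.4 [0.0395 0.0409]
52 -21.5 21.6 [0.0386 0.0399]
67 -20.8 23.2 [0.0382 0.0395]
82 -21.9 21.7 [0.0369 0.0386]
97 -20.8 22.0 [0.0353 0.0376]
```

The stone has tipped over the lip, front down. I continue with the tip at about 15 mm.

{"method": "apply_moves", "body": {"deltas": [{"tx": 0.003,"ty": -0.0003,"tz": 0,"turn": 0,"gripper": 0},{"tx": 0.006,"ty": -0.0006,"tz": 0,"turn": 0,"gripper": 0},{"tx": 0.009,"ty": -0.001,"tz": 0,"turn": 0,"gripper": 0},{"tx": 0.012,"ty": -0.001,"tz": 0,"turn": 0,"gripper": 0},{"tx": 0.015,"ty": -0.001,"tz": 0,"turn": 0,"gripper": 0}]}}

```text
time_s: 12.65
tcp_pos: [0.4922, 0.0359, 0.0315]
eef_rot: [-90.0, 0.0, 79.1]
contact_force: [0.3, -1.3, -0.5]
gripper_width: 0.0006
```

{"method": "apply_moves", "body": {"deltas": [{"tx": 0.003,"ty": 0,"tz": 0,"turn": 0,"gripper": 0},{"tx": 0.006,"ty": 0,"tz": 0,"turn": 0,"gripper": 0},{"tx": 0.009,"ty": 0,"tz": 0,"turn": 0,"gripper": 0},{"tx": 0.012,"ty": 0,"tz": 0,"turn": 0,"gripper": 0},{"tx": 0.015,"ty": 0,"tz": 0,"turn": 0,"gripper": 0}]}}

```text
time_s: 13.15
tcp_pos: [0.4951, 0.0506, 0.0315]
eef_rot: [-90.0, 0.0, 79.1]
contact_force: [-0.0, -0.9, -0.6]
gripper_width: 0.0003
```

```bash
python3 st.py;python3 look.py l7; python3 stone.py l7 -.03 .15
```

```text
{'time_s': 13.15, 'joints': [28.5055, 18.3766, -36.0612, -0.0016, -35.5647, -39.3932], 'tcp_pos': [0.4951, 0.0506, 0.0315], 'eef_rot': [-89.9976, 0.0008, 79.111], 'contact_force': [-0.0117, -0.8533, -0.5633], 'gripper_width': 0.0003}
hx -25.7 hy 0.3 mm  Fx_h -0.84 Fy_h -0.15 Fz -0.56
854 [-42.92080057 -22.1558451 ] [578.45256426 342.92018949]
-23 -8.7 16.7 [0.0306 0.0359]
-8 -13.7 22.2 [0.0376 0.0412]
7 -19.2 23.1 [0.0405 0.0419]
22 -20.8 23.3 [0.0404 0.0419]
37 -19.2 22.8 [0.0398 0.0409]
52 -19.6 23.4 [0.0395 0.0408]
67 -19.4 22.5 [0.0387 0.0402]
82 -21.1 23.0 [0.0377 0.0392]
97 -20.5 22.4 [0.0377 0.039 ]
112 -21.9 22.4 [0.0365 0.0385]
127 -22.2 21.1 [0.0358 0.0378]
```

View pics/l7_scene.png

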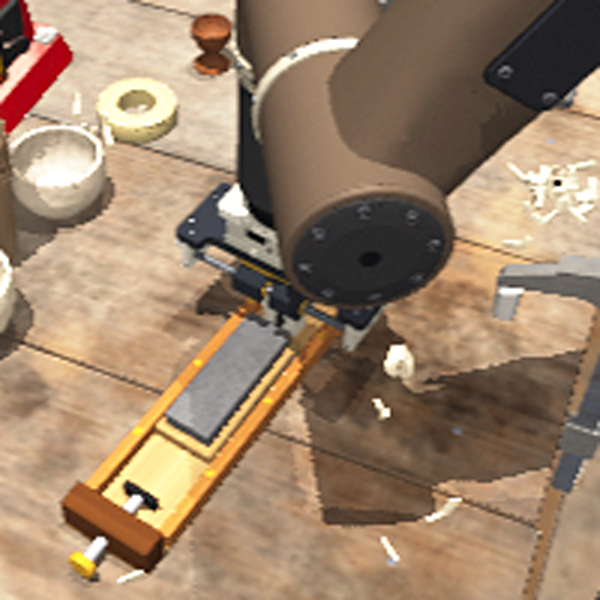

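{"method": "apply_moves", "body": {"deltas": [{"tx": 0.003,"ty": 0,"tz": 0,"turn": 0,"gripper": 0},{"tx": 0.006,"ty": 0,"tz": 0,"turn": 0,"gripper": 0},{"tx": 0.009,"ty": 0,"tz": 0,"turn": 0,"gripper": 0},{"tx": 0.012,"ty": 0,"tz": 0,"turn": 0,"gripper": 0},{"tx": 0.015,"ty": 0,"tz": 0,"turn": 0,"gripper": 0}]}}

```text
time_s: 13.75
tcp_pos: [0.498, 0.0654, 0.0315]
eef_rot: [-90.0, -0.0, 79.1]
contact_force: [-0.2, -1.5, -0.8]
gripper_width: 0.0004
```

{"method": "apply_moves", "body": {"deltas": [{"tx": 0.002,"ty": 0,"tz": 0,"turn": 0,"gripper": 0},{"tx": 0.004,"ty": 0,"tz": 0,"turn": 0,"gripper": 0},{"tx": 0.006,"ty": 0,"tz": 0,"turn": 0,"gripper": 0},{"tx": 0.008,"ty": 0,"tz": 0,"turn": 0,"gripper": 0},{"tx": 0.01,"ty": 0,"tz": 0,"turn": 0,"gripper": 0}]}}

```text
time_s: 14.25
tcp_pos: [0.4998, 0.0751, 0.0316]
eef_rot: [-90.0, 0.0, 79.1]
contact_force: [-0.2, -1.5, -1.1]
gripper_width: 0.0001
```

```bash
python3 st.py;python3 look.py l8; python3 stone.py l8 -.0 .17
```

```text
{'time_s': 14.25, 'joints': [30.8433, 18.9482, -35.0826, 0.0003, -35.97, -41.7339], 'tcp_pos': [0.4998, 0.0751, 0.0316], 'eef_rot': [-89.9996, 0.0006, 79.1097], 'contact_force': [-0.2442, -1.4924, -1.1453], 'gripper_width': 0.0001}
hx -0.8 hy 0.3 mm  Fx_h -1.51 Fy_h -0.04 Fz -1.15
887 [ -7.4861646  -21.72172518] [578.45256426 342.92018949]
7 -12.1 17.3 [0.0326 0.0387]
22 -19.0 21.7 [0.036  0.0375]
37 -20.8 23.8 [0.0357 0.0371]
52 -19.0 23.2 [0.0362 0.0376]
67 -20.5 23.9 [0.0364 0.0377]
82 -19.8 23.0 [0.0363 0.038 ]
97 -21.7 22.9 [0.0361 0.0373]
112 -20.8 24.0 [0.0358 0.0374]
127 -21.6 23.5 [0.036  0.0379]
142 -20.6 22.7 [0.0362 0.0378]
157 -21.0 22.5 [0.0333 0.0365]
```

View pics/l8_scene.png

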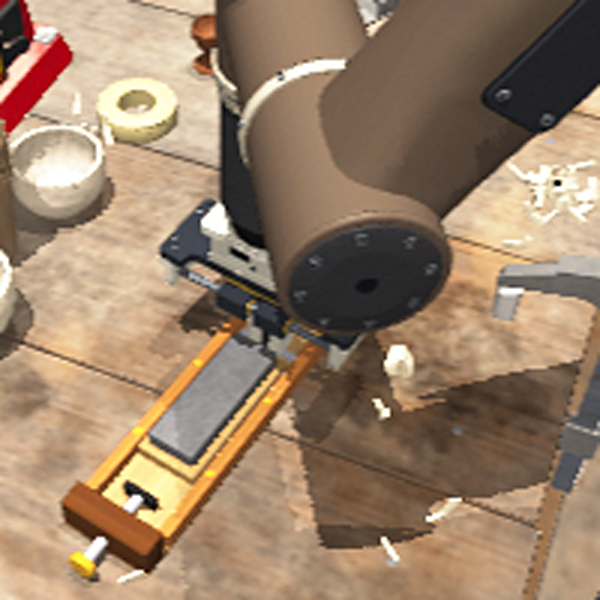

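The stone lies flat in the bay: its top is at 36 mm all along (6 mm floor plus 30), with its front about 27 mm short of the pad. I push on slowly by feel.

{"method": "apply_moves", "body": {"deltas": [{"tx": 0.002,"ty": 0,"tz": 0,"turn": 0,"gripper": 0},{"tx": 0.004,"ty": 0,"tz": 0,"turn": 0,"gripper": 0},{"tx": 0.006,"ty": 0,"tz": 0,"turn": 0,"gripper": 0},{"tx": 0.008,"ty": 0,"tz": 0,"turn": 0,"gripper": 0},{"tx": 0.01,"ty": 0,"tz": 0,"turn": 0,"gripper": 0}]}}

```text
time_s: 14.85
tcp_pos: [0.5017, 0.0849, 0.0316]
eef_rot: [-90.0, 0.0, 79.1]
contact_force: [-0.2, -2.1, 0.3]
gripper_width: 0.0006
```

{"method": "apply_moves", "body": {"deltas": [{"tx": 0.0015,"ty": 0,"tz": 0,"turn": 0,"gripper": 0},{"tx": 0.003,"ty": 0,"tz": 0,"turn": 0,"gripper": 0},{"tx": 0.0045,"ty": 0,"tz": 0,"turn": 0,"gripper": 0},{"tx": 0.006,"ty": 0,"tz": 0,"turn": 0,"gripper": 0},{"tx": 0.0075,"ty": 0,"tz": 0,"turn": 0,"gripper": 0}]}}

```text
time_s: 15.35
tcp_pos: [0.5031, 0.0922, 0.0315]
eef_rot: [-90.0, 0.0, 79.1]
contact_force: [-0.7, -2.3, 0.8]
gripper_width: 0.0004
```

```bash
python3 st.py
```

```text
{'time_s': 15.35, 'joints': [32.4114, 19.3971, -34.3107, 0.0008, -36.2964, -43.2992], 'tcp_pos': [0.5031, 0.0922, 0.0315], 'eef_rot': [-89.9973, 0.0033, 79.1128], 'contact_force': [-0.7244, -2.3179, 0.8299], 'gripper_width': 0.0004}
hx 16.7 hy 0.3 mm  Fx_h -2.41 Fy_h 0.27 Fz 0.83
```

{"method": "apply_moves", "body": {"deltas": [{"tx": 0.001,"ty": 0,"tz": 0,"turn": 0,"gripper": 0},{"tx": 0.002,"ty": 0,"tz": 0,"turn": 0,"gripper": 0},{"tx": 0.003,"ty": 0,"tz": 0,"turn": 0,"gripper": 0},{"tx": 0.004,"ty": 0,"tz": 0,"turn": 0,"gripper": 0},{"tx": 0.005,"ty": 0,"tz": 0,"turn": 0,"gripper": 0}]}}

```text
time_s: 15.85
tcp_pos: [0.504, 0.0971, 0.0315]
eef_rot: [-90.0, 0.0, 79.1]
contact_force: [-0.7, -1.4, 0.6]
gripper_width: 0.0004
```

{"method": "apply_moves", "body": {"deltas": [{"tx": 0.0005,"ty": 0,"tz": 0,"turn": 0,"gripper": 0},{"tx": 0.001,"ty": 0,"tz": 0,"turn": 0,"gripper": 0},{"tx": 0.0015,"ty": 0,"tz": 0,"turn": 0,"gripper": 0},{"tx": 0.002,"ty": 0,"tz": 0,"turn": 0,"gripper": 0},{"tx": 0.0025,"ty": 0,"tz": 0,"turn": 0,"gripper": 0}]}}

```text
time_s: 16.35
tcp_pos: [0.5046, 0.0995, 0.0316]
eef_rot: [-90.0, 0.0, 79.1]
contact_force: [-0.8, -1.9, 1.4]
gripper_width: 0.0002
```

{"method": "apply_moves", "body": {"deltas": [{"tx": 0.0005,"ty": 0,"tz": 0,"turn": 0,"gripper": 0},{"tx": 0.001,"ty": 0,"tz": 0,"turn": 0,"gripper": 0},{"tx": 0.0015,"ty": 0,"tz": 0,"turn": 0,"gripper": 0},{"tx": 0.002,"ty": 0,"tz": 0,"turn": 0,"gripper": 0},{"tx": 0.0025,"ty": 0,"tz": 0,"turn": 0,"gripper": 0}]}}

```text
time_s: 16.85
tcp_pos: [0.505, 0.102, 0.0316]
eef_rot: [-90.0, 0.0, 79.1]
contact_force: [-0.1, -2.6, 0.4]
gripper_width: 0.0001
```

{"method": "apply_moves", "body": {"deltas": [{"tx": 0.0003,"ty": 0,"tz": 0,"turn": 0,"gripper": 0},{"tx": 0.0006,"ty": 0,"tz": 0,"turn": 0,"gripper": 0},{"tx": 0.0009,"ty": 0,"tz": 0,"turn": 0,"gripper": 0},{"tx": 0.0012,"ty": 0,"tz": 0,"turn": 0,"gripper": 0},{"tx": 0.0015,"ty": 0,"tz": 0,"turn": 0,"gripper": 0}]}}

```text
time_s: 17.35
tcp_pos: [0.5053, 0.1035, 0.0316]
eef_rot: [-90.0, -0.0, 79.1]
contact_force: [-1.1, -2.4, 0.8]
gripper_width: 0.0003
```

{"method": "apply_moves", "body": {"deltas": [{"tx": 0.0003,"ty": 0,"tz": 0,"turn": 0,"gripper": 0},{"tx": 0.0006,"ty": 0,"tz": 0,"turn": 0,"gripper": 0},{"tx": 0.0009,"ty": 0,"tz": 0,"turn": 0,"gripper": 0},{"tx": 0.0012,"ty": 0,"tz": 0,"turn": 0,"gripper": 0},{"tx": 0.0015,"ty": 0,"tz": 0,"turn": 0,"gripper": 0}]}}

```text
time_s: 17.85
tcp_pos: [0.5056, 0.1049, 0.0316]
eef_rot: [-90.0, 0.0, 79.1]
contact_force: [-0.4, -1.4, 1.8]
gripper_width: 0.0004
```

{"method": "apply_moves", "body": {"deltas": [{"tx": 0.0003,"ty": 0,"tz": 0,"turn": 0,"gripper": 0},{"tx": 0.0006,"ty": 0,"tz": 0,"turn": 0,"gripper": 0},{"tx": 0.0009,"ty": 0,"tz": 0,"turn": 0,"gripper": 0},{"tx": 0.0012,"ty": 0,"tz": 0,"turn": 0,"gripper": 0},{"tx": 0.0015,"ty": 0,"tz": 0,"turn": 0,"gripper": 0}]}}

```text
time_s: 18.35
tcp_pos: [0.5059, 0.1064, 0.0316]
eef_rot: [-90.0, -0.0, 79.1]
contact_force: [-1.9, -2.4, 0.9]
gripper_width: 0.0006
```

{"method": "apply_moves", "body": {"deltas": [{"tx": 0.0003,"ty": 0,"tz": 0,"turn": 0,"gripper": 0},{"tx": 0.0006,"ty": 0,"tz": 0,"turn": 0,"gripper": 0},{"tx": 0.0009,"ty": 0,"tz": 0,"turn": 0,"gripper": 0},{"tx": 0.0012,"ty": 0,"tz": 0,"turn": 0,"gripper": 0},{"tx": 0.0015,"ty": 0,"tz": 0,"turn": 0,"gripper": 0}]}}

```text
time_s: 18.85
tcp_pos: [0.5059, 0.1075, 0.0315]
eef_rot: [-90.0, 0.0, 79.1]
contact_force: [0.5, -4.9, 2.1]
gripper_width: 0.0005
```

```bash
python3 st.py;python3 look.py l9; python3 stone.py l9 .03 .2
```

```text
{'time_s': 18.85, 'joints': [33.7684, 19.8336, -33.5644, 0.0178, -36.6444, -44.6705], 'tcp_pos': [0.5059, 0.1075, 0.0315], 'eef_rot': [-89.9773, 0.0374, 79.1122], 'contact_force': [0.458, -4.9333, 2.0921], 'gripper_width': 0.0005}
hx 32.2 hy 0.5 mm  Fx_h -4.76 Fy_h -1.38 Fz 2.09
925 [ 20.53657429 -21.58177143] [578.45256426 342.92018949]
37 -9.6 16.9 [0.0298 0.035 ]
52 -20.0 22.5 [0.0352 0.0373]
67 -20.3 23.2 [0.036  0.0372]
82 -21.4 23.3 [0.036  0.0375]
97 -21.1 22.7 [0.0362 0.0376]
112 -21.2 22.3 [0.0359 0.0373]
127 -21.4 22.7 [0.0359 0.037 ]
142 -19.8 22.9 [0.0361 0.0375]
157 -21.6 22.2 [0.0359 0.0375]
172 -20.5 21.8 [0.0359 0.0379]
187 -21.3 21.0 [0.0352 0.0367]
```

View pics/l9_scene.png

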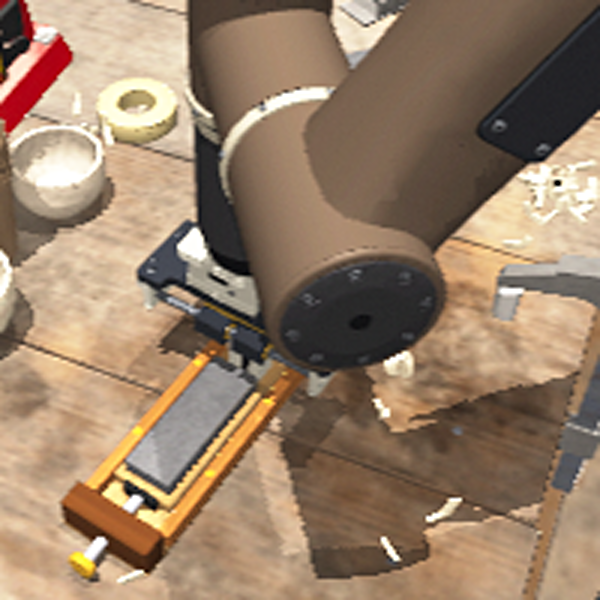

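The stone lies flat and has reached the pad (crop (145,490)), force rising to 4.8 N. I press in small steps.

{"method": "apply_moves", "body": {"deltas": [{"tx": 0.0003,"ty": 0,"tz": 0,"turn": 0,"gripper": 0},{"tx": 0.0006,"ty": 0,"tz": 0,"turn": 0,"gripper": 0},{"tx": 0.0006,"ty": 0,"tz": 0,"turn": 0,"gripper": 0}]}}

```text
time_s: 19.25
tcp_pos: [0.5059, 0.1077, 0.0315]
eef_rot: [-90.0, 0.1, 79.1]
contact_force: [-0.8, -7.5, 3.0]
gripper_width: 0.0002
```

{"method": "apply_moves", "body": {"deltas": [{"tx": 0.0003,"ty": 0,"tz": 0,"turn": 0,"gripper": 0},{"tx": 0.0006,"ty": 0,"tz": 0,"turn": 0,"gripper": 0},{"tx": 0.0006,"ty": 0,"tz": 0,"turn": 0,"gripper": 0}]}}

```text
time_s: 19.55
tcp_pos: [0.5058, 0.108, 0.0315]
eef_rot: [-89.9, 0.1, 79.1]
contact_force: [0.0, -7.7, 3.2]
gripper_width: 0.0007
```

{"method": "apply_moves", "body": {"deltas": [{"tx": 0.0003,"ty": 0,"tz": 0,"turn": 0,"gripper": 0},{"tx": 0.0006,"ty": 0,"tz": 0,"turn": 0,"gripper": 0},{"tx": 0.0006,"ty": 0,"tz": 0,"turn": 0,"gripper": 0}]}}

```text
time_s: 19.85
tcp_pos: [0.5057, 0.1082, 0.0315]
eef_rot: [-89.9, 0.1, 79.1]
contact_force: [0.3, -10.2, 4.7]
gripper_width: 0.0006
```

{"method": "apply_moves", "body": {"deltas": [{"tx": 0.0003,"ty": 0,"tz": 0,"turn": 0,"gripper": 0},{"tx": 0.0005,"ty": 0,"tz": 0,"turn": 0,"gripper": 0},{"tx": 0.0005,"ty": 0,"tz": 0,"turn": 0,"gripper": 0}]}}

```text
time_s: 20.15
tcp_pos: [0.5056, 0.1083, 0.0315]
eef_rot: [-89.9, 0.2, 79.1]
contact_force: [0.4, -11.6, 4.4]
gripper_width: 0.0004
```

{"method": "apply_moves", "body": {"deltas": [{"tx": 0.0003,"ty": 0,"tz": 0,"turn": 0,"gripper": 0},{"tx": 0.0006,"ty": 0,"tz": 0,"turn": 0,"gripper": 0},{"tx": 0.0006,"ty": 0,"tz": 0,"turn": 0,"gripper": 0}]}}

```text
time_s: 20.45
tcp_pos: [0.5055, 0.1086, 0.0315]
eef_rot: [-89.9, 0.2, 79.1]
contact_force: [-0.1, -14.5, 6.1]
gripper_width: 0.0004
```

{"method": "apply_moves", "body": {"deltas": [{"tx": 0,"ty": 0,"tz": 0,"turn": 0,"gripper": 0},{"tx": 0,"ty": 0,"tz": 0,"turn": 0,"gripper": 0}]}}

```text
time_s: 20.65
tcp_pos: [0.5055, 0.1086, 0.0315]
eef_rot: [-89.9, 0.2, 79.1]
contact_force: [-0.4, -13.1, 6.3]
gripper_width: 0.0007
```

{"method": "apply_moves", "body": {"deltas": [{"tx": 0,"ty": 0,"tz": 0,"turn": 0,"gripper": 0},{"tx": 0,"ty": 0,"tz": 0,"turn": 0,"gripper": 0},{"tx": 0,"ty": 0,"tz": 0,"turn": 0,"gripper": 0},{"tx": 0,"ty": 0,"tz": 0,"turn": 0,"gripper": 0},{"tx": 0,"ty": 0,"tz": 0,"turn": 0,"gripper": 0}]}}

```text
time_s: 21.15
tcp_pos: [0.5055, 0.1086, 0.0315]
eef_rot: [-89.9, 0.2, 79.1]
contact_force: [0.5, -13.3, 5.7]
gripper_width: 0.0001
```

{"method": "apply_moves", "body": {"deltas": [{"tx": -0.0005,"ty": 0,"tz": 0,"turn": 0,"gripper": 0},{"tx": -0.001,"ty": 0,"tz": 0,"turn": 0,"gripper": 0},{"tx": -0.0015,"ty": 0,"tz": 0,"turn": 0,"gripper": 0},{"tx": -0.002,"ty": 0,"tz": 0,"turn": 0,"gripper": 0},{"tx": -0.0025,"ty": 0,"tz": 0,"turn": 0,"gripper": 0}]}}

```text
time_s: 21.65
tcp_pos: [0.5058, 0.1079, 0.0315]
eef_rot: [-90.0, 0.0, 79.1]
contact_force: [-1.9, -3.6, 1.6]
gripper_width: 0.0007
```

{"method": "apply_moves", "body": {"deltas": [{"tx": -0.0005,"ty": 0,"tz": 0,"turn": 0,"gripper": 0},{"tx": -0.001,"ty": 0,"tz": 0,"turn": 0,"gripper": 0},{"tx": -0.002,"ty": 0,"tz": 0,"turn": 0,"gripper": 0},{"tx": -0.005,"ty": 0,"tz": 0,"turn": 0,"gripper": 0},{"tx": -0.01,"ty": 0,"tz": 0,"turn": 0,"gripper": 0}]}}

```text
time_s: 22.15
tcp_pos: [0.5048, 0.0988, 0.0317]
eef_rot: [-90.0, -0.1, 79.1]
contact_force: [0.6, 0.1, -0.7]
gripper_width: 0.0003
```

```bash
python3 st.py;python3 look.py l10; python3 stone.py l10 .03 .2
```

```text
{'time_s': 22.15, 'joints': [32.9664, 19.5673, -33.9853, -0.0044, -36.3764, -43.8171], 'tcp_pos': [0.5048, 0.0988, 0.0317], 'eef_rot': [-90.0494, -0.0511, 79.1458], 'contact_force': [0.578, 0.096, -0.7278], 'gripper_width': 0.0003}
hx 23.5 hy -0.1 mm  Fx_h 0.20 Fy_h -0.55 Fz -0.73
928 [ 18.83968106 -21.36548691] [578.45256426 342.92018949]
37 -8.9 16.0 [0.0311 0.036 ]
52 -19.6 23.3 [0.0354 0.0366]
67 -21.3 23.2 [0.0361 0.0377]
82 -20.6 22.8 [0.0361 0.0375]
97 -20.9 22.6 [0.0361 0.0378]
112 -20.9 22.4 [0.0357 0.0368]
127 -21.2 21.7 [0.0362 0.0376]
142 -19.4 22.3 [0.0361 0.0379]
157 -20.9 23.8 [0.0364 0.0379]
172 -21.4 21.9 [0.0362 0.0374]
187 -21.1 20.8 [0.0348 0.0366]
```

View pics/l10_scene.png

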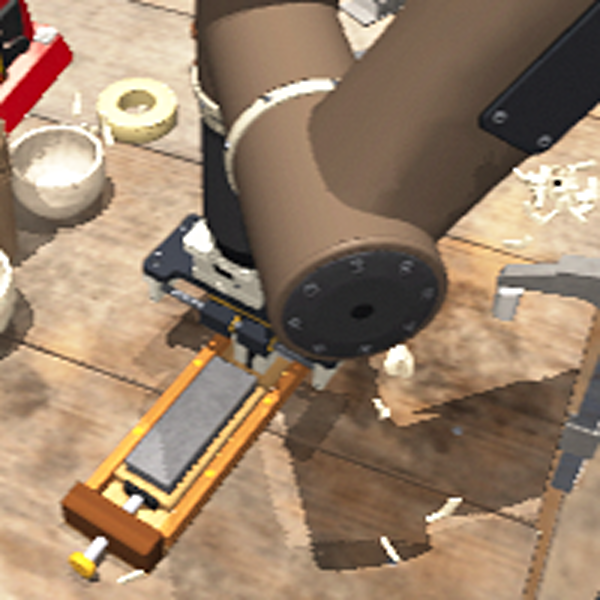

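The fingers are free (0 N). The stone lies flat against the pad (crop (145,490)) and the bystanders in view have not moved, so I hand in.

```bash
python3 -c "
from plant import r
print(r.close_job())"
```

```text
the job is handed in; nothing more can be done
None
```

I pushed the whetstone nearest the base with closed fingers up the ramp and over the lip. It dropped flat into the bay, and I slid it on until it met the rubber pad. I pressed it there at about 13 N (highest reading about 14 N) for roughly 0.7 s, backed off slowly, and handed the job in at about 22 s.

**Last checks:**
- **Stone position:** the stone's top read a level 36 mm along its length, which matches lying flat on the 6 mm floor. Its centre is about 117 mm past the lip.
- **Release:** the fingers stand about 9 mm clear of the stone, with about 0 N on the tool.
- **Contact with the pad:** the picture shows the stone against the pad. I could not measure the contact force left after release.
- **Bystanders:** the bowl and tape looked unmoved in the last picture. The egg cup was hidden behind the arm and the sanding block was out of that crop, but the fingers passed near neither.

**Disagreements:**
- **Pad position:** I first estimated about 188 mm from the wrist picture. By feel, contact came about 3 mm later, at about 191 mm.
- **On the ramp:** the stone rubbed lightly on a cheek, with up to 4 N sideways. It also stayed tilted a little past the balance point until I raised the fingers.

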